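# Dry-fit a stacked heel on the pin jig

## Task

Dry-fit the stacked heel on the heel-building jig: thread the four loose lifts over its two pins so that the heel tapers upward, starting with the broad oxblood seat lift, then the grey fibreboard lift, then the cream leather lift, and the black rubber top piece last. Each lies flat on the one below, its straight breast edge on the same side as the straight edge scribed on the jig. Leave the red thread spool, the dye bottle and the nail tin standing where they are, and let go of the finished stack.

Things in the scene. Friction and masses are not known exactly. Their poses are not given: they have to be found in the camera images.
- heel_jig: heel-building jig, fixed: plate 104 (x) by 92 mm, dark wood edge, aluminium bed 12 mm above its origin (centre of its underside, on the bench), two steel pins. A D scribed on the bed shows the seat lift's place: straight edge at x=-30 mm, rounded back to +x. x points away from the robot within 25 degrees. A seated lift has its origin over the jig's and its axes along the jig's
- thick_pin (a point): tip of the jig's thick pin, 50 mm above the bed, at x=+10 mm of the jig: 9 mm across for the lower 40 mm, then tapering to a blunt point. It takes the lifts' round hole (1.75 mm play all round)
- thin_pin (a point): tip of the jig's thin pin, 50 mm above the bed, at x=-18 mm of the jig: 6 mm across for the lower 40 mm, then tapering to a blunt point. It takes the lifts' slot (1.2 mm play at each side); a lift turned end for end does not go on
- seat_lift: Oxblood leather seat lift, the broadest: D-shaped heel lift, 62 mm wide (y), 64 long (x), 12 thick, 30-65 g. Origin on its underside; straight breast edge at x=-30 mm, rounded back at +34; z up. Sides straight from breast to x=+4: grip across them at x=-6. Round hole 12.5 mm at x=+10, slot 13 x 8.5 (y) mm at x=-18. Starts flat, breast within 45 degrees of facing the robot
- fibre_lift: Grey fibreboard lift, the second broadest: D-shaped heel lift, 57 mm wide (y), 60 long (x), 12 thick, 30-65 g. Origin on its underside; straight breast edge at x=-30 mm, rounded back at +30; z up. Sides straight from breast to x=+4: grip across them at x=-6. Round hole 12.5 mm at x=+10, slot 13 x 8.5 (y) mm at x=-18. Starts flat, breast within 45 degrees of facing the robot
- cream_lift: Cream leather lift, the third broadest: D-shaped heel lift, 52 mm wide (y), 56 long (x), 12 thick, 30-65 g. Origin on its underside; straight breast edge at x=-30 mm, rounded back at +26; z up. Sides straight from breast to x=+4: grip across them at x=-6. Round hole 12.5 mm at x=+10, slot 13 x 8.5 (y) mm at x=-18. Starts flat, breast within 45 degrees of facing the robot
- top_piece: Black rubber top piece, the smallest, tiny studs on top: D-shaped heel lift, 47 mm wide (y), 52 long (x), 12 thick, 30-65 g. Origin on its underside; straight breast edge at x=-30 mm, rounded back at +22; z up. Sides straight from breast to x=+4: grip across them at x=-6. Round hole 12.5 mm at x=+10, slot 13 x 8.5 (y) mm at x=-18. Starts flat, breast within 45 degrees of facing the robot
- thread_spool: bystander, loose: must stay where it stands. Wooden spool of red thread, 40 mm across and 55 mm high, standing upright; origin at the centre of its underside, z up
- dye_bottle: bystander, loose: must stay where it stands. Brown bottle of edge dye with a black cap, 44 mm across and 97 mm high, standing upright; origin at the centre of its underside, z up
- nail_tin: bystander, loose: must stay where it stands. Round open tin of copper tacks, 96 mm across and 41 mm high; origin at the centre of its underside, z up
Things that resemble listed ones, but are neither listed nor needed, are in the scene too. Leave any purple look-alike of the seat_lift alone.

How it is judged:
By the outcome, as a careful person would: the job done as asked, in the order asked, and still so for the second after the job is handed in, with the robot touching nothing.
It also fails if it takes over 112 s, if anything falls off the work surface, if the arm or the gripper's body presses on something with over 40 N, if the wrist force passes 120 N, or if a joint passes its speed limit or range.

## Robot

A 6-joint arm with a two-finger parallel gripper is mounted at the origin on a cart in front of the work surface, level with it; the furniture and walls round the work are solid. World frame = base frame: x ahead of the robot, y to its left, z up, the work surface at z = 0. Lengths are in m, angles in degrees, forces in N, time in s.
With the tool pointing down it reaches from about 0.375 to 0.9 m from the base axis. Payload 3.1 kg.
Tool frame: the origin (TCP) lies at the very end of the fingers, on their centre line; the grasp point (between the pads) lies 19 mm behind it; z points along the fingers, y is the line along which they close (so a half turn about z gives the same grasp; the last joint's range is limited). The gripper opens to 87 mm and grips with 3 to 60 N. Pads are 19 mm wide; open, the fingers measure 117 mm over their backs; the gripper's body (75 mm by 190 mm) begins 51 mm behind the grasp point.
Start: joints at [-85.743, 30.224, 82.088, -0, 67.689, -10.227], TCP at [0.156, -0.605, 0.223] pointing down, gripper open.
Joint ranges: [-176.69, 176.69], [-43.24, 126.21], [12.49, 139.97], [-82, 262], [0, 151.66], [-163.58, 163.58]. Speed limits (degrees/s): [159.86, 159.86, 180, 180, 180, 180].

## Interface

Orientations are given as a 3x3 rotation matrix whose columns are the frame's x, y, z axes.
In Python, from rig import bot gives the robot as it stands.
- The arm moves only by the tool move_arm, never from a script. Its argument "increments" is a list of rows, each an object with "xyz": the shift along the tool's x, y, z in mm, a list of three; "roll": the turn about the tool's z in rad; "grip": the opening in per cent of the stroke, from 0 (shut) to 100 (fully open). A call has 1 to 5 rows; each row shifts and turns the commanded pose from where the row before left it, along the tool's axes as they then stand; what a row does not reach is not made up. A row lasts 1/12 s, in which the tool goes at most 41.7 mm and 7.16 degrees, less where a joint would pass 70% of its speed; a pose out of reach is approached as far as the arm can. A call is refused whole if a number of a shift passes 41.7 or a number of a turn 0.125, either way. A call with a gripper value outside its range is refused whole. The fingers move at their own pace and stop on an object; the grip force is fixed at half the most. Time passes only in rows, so rows that do not move let the fingers close. It gives the time, the measured TCP pose, the force, the opening and the grip force at its end, in the units of the state.
- bot.read_state(): the state, without advancing time (a new reading comes with each control period).
- bot.capture(name): name is "side" or "top" or "wrist"; returns (picture, depth): 400x640x3 uint8, red, green, blue; 400x640 float32, m along the optical axis (not along the pixel's ray), 0 where there is no reading.
- bot.camera_model(name): a dict with "intrinsics" (3x3 intrinsics, pixels), "rvec" (rotation vector, rad) and "tvec" (3), from world to camera coordinates, as OpenCV has them; the wrist camera has in their place "tool_from_camera" (4x4, takes a point from camera to tool coordinates, whose origin is the TCP and whose axes are the flange's). Camera axes: x right, y down, z forward; pixel columns grow to the right and rows downward; lengths in m; the calibration is good to about 2 mm. A picture is of the moment at which its call begins: read the wrist's pose just before it. camera_model takes no time and is no camera call.
- bot.hand_in(): hands the job in; it is judged then, once.
Trained networks look in the newest picture that a camera, given by its name, has taken for a name from the list of things; names that differ only in an ending like _2 or _b are one class to them, and where a whole thing is asked for, a point or a joint stands for the part that bears it (a point fixed in the world has none). Each returns a list of dicts, best first, with "conf" (0 to 1); they miss things now and then, are a little off and sometimes report something else, mostly with a low value. They report only what shows in the picture. A call takes as long as a camera call. They do not tell look-alikes from the thing itself.
- bot.spot_in(label, camera): "at" ([x, y, z] in m, in the coordinates of the camera as it stood for that picture, good to about 4 mm: the middle of the surface that is visible of it).
- bot.trace(label, camera): "mask" (400x640 bool, what is visible of it).
The state is a dict: "time_s": time; "joint_positions": joint angles; "qvel": joint speeds; "tau": joint torques, N m; "position": TCP position; "tcp_rot": TCP orientation; "force": force on the tool from outside, world axes, zero at the start; "moment": the same for the moment, N m; "opening": opening from 0.0 (shut) to 1.0 (fully open); "grasp_force": force on a finger pad.
Only numpy, scipy, OpenCV 4.12 (cv2) and the standard library are available. Lean on these libraries where they do the work, as an engineer would, in place of code of your own. Each camera call takes 0.05 s, during which the arm holds its last target. There are 200 camera calls.

## Working session

There is one attempt and no reset: what is moved stays moved. The work goes in short steps, Python scripts to look and compute and a tool call to move; the robot and the scene stay as the last step left them, time stands still between calls to the robot, and variables do not carry over. Pictures are saved under pics/ and viewed, at most 14 in all, crops included, and the job is handed in when it is done.

Besides the shell and the picture viewer there is one more tool, called after "Request:" in YAML: its name, and indented under it one key for each argument. move_arm: Moves the arm, as the interface text tells. Its arguments: {"type":"object","properties":{"increments":{"type":"array"}},"required":["increments"]}

```bash
ls; mkdir -p pics
cat > h.py <<'E'
import numpy as np, cv2
from rig import bot
def snap(n,f=None):
    s=bot.read_state(); im,d=bot.capture(n)
    if f: cv2.imwrite('pics/'+f,im[:,:,::-1])
    m=bot.camera_model(n); K=np.array(m['intrinsics'])
    if n=='wrist':
        T=np.eye(4);T[:3,:3]=s['tcp_rot'];T[:3,3]=s['position']; W=T@np.array(m['tool_from_camera'])
    else:
        R=cv2.Rodrigues(np.array(m['rvec'],float))[0];t=np.array(m['tvec'],float).ravel()
        W=np.eye(4);W[:3,:3]=R.T;W[:3,3]=-R.T@t
    return im,d,K,W
def pts(d,K,W,mask=None):
    v,u=np.nonzero((d>0)&(mask if mask is not None else True)); z=d[v,u]
    P=np.c_[(u-K[0,2])/K[0,0]*z,(v-K[1,2])/K[1,1]*z,z]
    return P@W[:3,:3].T+W[:3,3],u,v
E
python3 - <<'E'
from h import *
s=bot.read_state();print(s['time_s'],s['tcp_rot'],s['position'])
for c in ('top','side'):
    im,d,K,W=snap(c,c+'0.png'); print(c,W[:3,3],W[:3,2])
    for l in ['heel_jig','seat_lift','fibre_lift','cream_lift','top_piece','thread_spool','dye_bottle','nail_tin','thick_pin','thin_pin']:
        for r in bot.spot_in(l,c): print(l,round(r['conf'],2),(W[:3,:3]@r['at']+W[:3,3]).round(3))
E
```

```text
pics
0.0 [[ 9.68216574e-01  2.50113248e-01 -1.71764709e-04]
 [ 2.50113013e-01 -9.68214153e-01  2.19894657e-03]
 [ 3.83680647e-04 -2.17201710e-03 -9.99997568e-01]] [ 0.15630013 -0.60437314  0.22154839]
top [ 0.42104259 -0.1774113   1.25685143] [ 1.09196544e-01  2.72086539e-04 -9.94020141e-01]
heel_jig 0.7 [ 0.637 -0.295  0.016]
seat_lift 0.97 [0.433 0.014 0.011]
seat_lift 0.88 [0.545 0.061 0.007]
fibre_lift 0.73 [ 0.439 -0.218  0.013]
fibre_lift 0.57 [ 0.476 -0.097  0.056]
cream_lift 0.57 [ 0.472 -0.421  0.011]
top_piece 0.83 [ 0.596 -0.096  0.015]
thread_spool 0.52 [ 0.473 -0.095  0.056]
dye_bottle 0.75 [ 0.51  -0.294  0.067]
nail_tin 0.71 [ 0.733 -0.17   0.021]
nail_tin 0.66 [ 0.638 -0.294  0.015]
thick_pin 0.76 [ 0.638 -0.3    0.006]
thick_pin 0.64 [ 0.509 -0.296  0.071]
thin_pin 0.75 [ 0.64  -0.294  0.014]
side [0.63142768 0.59639113 0.62058731] [-0.06758223 -0.81133085 -0.58066762]
heel_jig 0.9 [ 0.643 -0.29   0.008]
seat_lift 0.71 [0.436 0.018 0.014]
seat_lift 0.69 [ 0.643 -0.288  0.012]
fibre_lift 0.66 [ 0.446 -0.209  0.012]
cream_lift 0.66 [ 0.463 -0.414  0.005]
top_piece 0.76 [ 0.601 -0.092  0.011]
top_piece 0.54 [ 0.735 -0.164  0.02 ]
top_piece 0.38 [ 0.642 -0.29   0.011]
thread_spool 0.76 [ 0.487 -0.08   0.044]
thread_spool 0.4 [0.436 0.017 0.01 ]
dye_bottle 0.91 [ 0.513 -0.288  0.051]
nail_tin 0.75 [ 0.738 -0.169  0.019]
nail_tin 0.44 [ 0.485 -0.083  0.043]
thick_pin 0.66 [ 0.644 -0.29   0.011]
thin_pin 0.59 [ 0.642 -0.291  0.01 ]
```

View pics/top0.png

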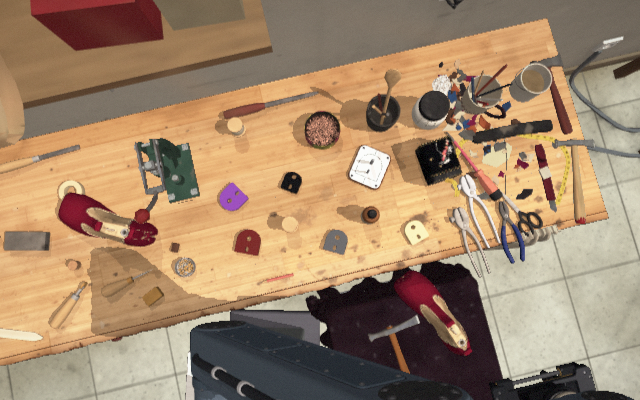

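View pics/side0.png

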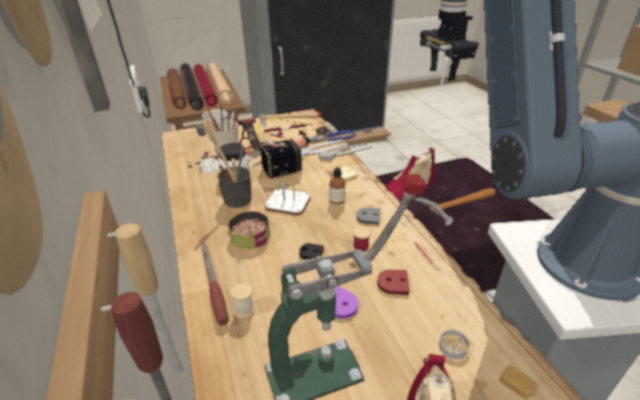

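```bash
cat >> h.py <<'E'
DIM={'seat_lift':(62,34),'fibre_lift':(57,30),'cream_lift':(52,26),'top_piece':(47,22)}
def tmpl(name,ang,N=240):
    w,b=DIM[name]; t=np.linspace(-np.pi/2,np.pi/2,40)
    poly=np.r_[[[-30,-w/2]],np.c_[4+(b-4)*np.cos(t),w/2*np.sin(t)],[[-30,w/2]]]
    t=np.linspace(0,2*np.pi,30); hole=np.c_[10+6.25*np.cos(t),6.25*np.sin(t)]
    sl=np.array([[-24.5,-4.25],[-11.5,-4.25],[-11.5,4.25],[-24.5,4.25]])
    c,s=np.cos(ang),np.sin(ang); R=np.array([[c,-s],[s,c]])
    q=lambda p:np.round((p@R.T*2+N/2)*16).astype(np.int32)  # 0.5 mm grid; col=x,row=y
    m=np.full((N,N),-1,np.float32); cv2.fillPoly(m,[q(poly)],1,shift=4)
    for h in(hole,sl): cv2.fillPoly(m,[q(h)],-1,shift=4)
    return m
def raster(im,K,W,c,z,half=0.1):
    "orthographic world patch at height z about c, 0.5 mm; col=x,row=y"
    g=np.arange(-half,half,0.0005); X,Y=np.meshgrid(c[0]+g,c[1]+g)
    P=(np.stack([X,Y,np.full_like(X,z)],-1)-W[:3,3])@W[:3,:3]
    u=K[0,0]*P[...,0]/P[...,2]+K[0,2]; v=K[1,1]*P[...,1]/P[...,2]+K[1,2]
    return cv2.remap(im,u.astype(np.float32),v.astype(np.float32),cv2.INTER_LINEAR)
def fit(mask,K,W,c,name,z=0.012,guess=None):
    M=raster(mask.astype(np.float32),K,W,c,z)*2-1
    M=cv2.copyMakeBorder(M,120,120,120,120,cv2.BORDER_CONSTANT,value=-1)
    best=(-9,)
    for a in (np.arange(-60,61,1) if guess is None else np.arange(guess-8,guess+8.1,.5)):
        r=cv2.matchTemplate(M,tmpl(name,np.radians(a)),cv2.TM_CCORR); _,s,_,p=cv2.minMaxLoc(r)
        s/=240*240
        if s>best[0]: best=(s,c[0]-.1+(p[0])*.0005,c[1]-.1+p[1]*.0005,a)
    return best  # score,x,y,yaw
def goto(x,y,z,a):
    s=bot.read_state(); R=np.array(s['tcp_rot']); d=np.array([x,y,z])-s['position']
    a0=np.degrees(np.arctan2(R[1,0],R[0,0])); 
    print('t',round(s['time_s'],2),'at',np.round(s['position'],4),'a',round(a0,2),'tilt',R[:2,2].round(4),'-> tool mm',np.round(R.T@d*1000,1),'roll',round(np.radians(a0-a),4))
E
python3 - <<'E'
from h import *
print(np.round(bot.camera_model('wrist')['tool_from_camera'],3),bot.camera_model('wrist')['intrinsics'])
im,d,K,W=snap('top')
P,u,v=pts(d,K,W); H=np.zeros(d.shape); H[v,u]=P[:,2]
for n,c in dict(seat_lift=(.433,.014),fibre_lift=(.439,-.218),cream_lift=(.472,-.421),top_piece=(.596,-.096)).items():
    f=fit((H>.006)&(H<.03),K,W,c,n); print(n,np.round(f,4))
m=(P[:,2]>.04)&(np.hypot(P[:,0]-.64,P[:,1]+.294)<.05); print(P[m])
m=(P[:,2]>.008)&(P[:,2]<.02)&(np.hypot(P[:,0]-.64,P[:,1]+.294)<.08); print(cv2.minAreaRect(P[m][:,:2].astype(np.float32)*1000))
goto(.64,-.294,.3,14.5)
E
```

```text
[[-0.001 -0.969 -0.246  0.068]
 [ 1.    -0.001  0.     0.001]
 [-0.    -0.246  0.969 -0.16 ]
 [ 0.     0.     0.     1.   ]] [[284.82985217   0.         320.38073884]
 [  0.         284.82985217 198.75393809]
 [  0.           0.           1.        ]]
seat_lift [  0.9426   0.432    0.014  -10.    ]
fibre_lift [  0.9328   0.4415  -0.2155 -15.    ]
cream_lift [ 0.9384  0.474  -0.42   31.    ]
top_piece [  0.9473   0.5985  -0.0965 -20.    ]
[[ 0.65200225 -0.30175748  0.05639837]
 [ 0.64995206 -0.30315874  0.06738996]
 [ 0.64981047 -0.29948289  0.05390684]
 [ 0.64935401 -0.3017667   0.05664928]
 [ 0.64881902 -0.30399536  0.05980285]
 [ 0.64998891 -0.3071771   0.05399737]
 [ 0.64685766 -0.29933079  0.05575857]
 [ 0.64722139 -0.30205879  0.05417062]
 [ 0.64628032 -0.30405981  0.05951975]
 [ 0.64699592 -0.30698841  0.05606164]
 [ 0.64601865 -0.30032841  0.04628596]
 [ 0.64514694 -0.30238874  0.05132789]
 [ 0.64647244 -0.30567807  0.04455092]
 [ 0.62238701 -0.29145465  0.06124936]
 [ 0.62218568 -0.29384702  0.06282761]
 [ 0.6230235  -0.29078604  0.04152765]
 [ 0.6207206  -0.29201433  0.05577416]
 [ 0.62099603 -0.29469522  0.05450763]]
((646.8538818359375, -306.9167785644531), (99.88984680175781, 123.01359558105469), 68.19409942626953)
t 1.15 at [ 0.1564 -0.6051  0.2225] a 14.49 tilt [-0. -0.] -> tool mm [ 546.1 -180.2  -77.5] roll -0.0003
```

Run:
```python
from h import *
im,d,K,W=snap('top')
P,u,v=pts(d,K,W)
B=P[(P[:,2]>.06)&(P[:,0]>.3)&(P[:,0]<.9)&(P[:,1]<.2)&(P[:,1]>-.62)]
k=np.floor(B[:,:2]/.03).astype(int)
for q in sorted(set(map(tuple,k))):
    s=B[(k==q).all(1)]
    if len(s)>3: print((np.array(q)*.03+.015).round(3),s[:,2].max().round(3),end='; ')
```

```text
[0.465 0.165] 0.358; [0.465 0.195] 0.35; [ 0.495 -0.315] 0.101; [ 0.495 -0.285] 0.101; [0.495 0.165] 0.356; [ 0.525 -0.315] 0.102; [ 0.525 -0.285] 0.1; [0.525 0.165] 0.274; [0.525 0.195] 0.266; [0.555 0.165] 0.242; [0.555 0.195] 0.24; [ 0.585 -0.465] 0.086; [0.585 0.165] 0.242; [0.585 0.195] 0.249; [ 0.615 -0.525] 0.083; [ 0.615 -0.495] 0.086; [ 0.615 -0.465] 0.089; [ 0.615 -0.435] 0.086; [0.615 0.105] 0.645; [0.615 0.135] 0.648; [0.615 0.165] 0.648; [0.615 0.195] 0.648; [ 0.645 -0.525] 0.084; [ 0.645 -0.495] 0.09; [ 0.645 -0.465] 0.088; [ 0.645 -0.435] 0.087; [0.645 0.015] 0.648; [0.645 0.045] 0.648; [0.645 0.075] 0.648; [0.645 0.105] 0.648; [0.645 0.135] 0.649; [0.645 0.165] 0.648; [0.645 0.195] 0.648; [ 0.675 -0.495] 0.089; [ 0.675 -0.465] 0.089; [ 0.675 -0.435] 0.088; [ 0.675 -0.105] 0.648; [ 0.675 -0.075] 0.649; [ 0.675 -0.045] 0.65; [ 0.675 -0.015] 0.648; [0.675 0.015] 0.649; [0.675 0.045] 0.742; [0.675 0.075] 0.747; [0.675 0.105] 0.748; [0.675 0.135] 0.748; [0.675 0.165] 0.748; [0.675 0.195] 0.648; [ 0.705 -0.495] 0.088; [ 0.705 -0.465] 0.089; [ 0.705 -0.435] 0.086; [ 0.705 -0
[... 766 characters left out ...]
5] 0.136; [ 0.795 -0.525] 0.169; [ 0.795 -0.495] 0.097; [ 0.795 -0.465] 0.099; [ 0.795 -0.435] 0.099; [ 0.795 -0.405] 0.095; [ 0.795 -0.375] 0.085; [ 0.795 -0.345] 0.208; [ 0.795 -0.315] 0.204; [ 0.795 -0.285] 0.088; [ 0.825 -0.615] 0.15; [ 0.825 -0.585] 0.101; [ 0.825 -0.555] 0.123; [ 0.825 -0.525] 0.156; [ 0.825 -0.465] 0.1; [ 0.825 -0.435] 0.097; [ 0.825 -0.345] 0.234; [ 0.825 -0.315] 0.234; [0.825 0.195] 0.131; [ 0.855 -0.615] 0.169; [ 0.855 -0.585] 0.154; [ 0.855 -0.555] 0.139; [0.855 0.075] 0.129; [0.855 0.105] 0.128; [0.855 0.135] 0.129; [0.855 0.165] 0.128; [0.855 0.195] 0.121; [ 0.885 -0.045] 0.29; [ 0.885 -0.015] 0.127; [0.885 0.015] 0.131; [0.885 0.045] 0.127; [0.885 0.075] 0.124;
```

Request:
move_arm:
  increments:
    - {"xyz": [0,0,-40],"roll": 0,"grip": 100}
    - {"xyz": [30,-20,-40],"roll": 0.12,"grip": 100}
    - {"xyz": [40,-10,0],"roll": 0.12,"grip": 100}
    - {"xyz": [40,0,0],"roll": 0.12,"grip": 100}
    - {"xyz": [40,0,0],"roll": 0.12,"grip": 100}

```text
time_s: 1.62
position: [0.293, -0.5718, 0.2951]
tcp_rot: [[0.974, -0.229, 0.0], [-0.229, -0.974, -0.001], [0.001, 0.001, -1.0]]
force: [-0.0, -0.7, 0.1]
opening: 0.995
grasp_force: 0.0
```

Request:
move_arm:
  increments:
    - {"xyz": [25,-31.5,5],"roll": 0,"grip": 100}
    - {"xyz": [25,-31.5,5],"roll": 0,"grip": 100}
    - {"xyz": [25,-31.5,5],"roll": 0,"grip": 100}
    - {"xyz": [25,-31.5,5],"roll": 0,"grip": 100}
    - {"xyz": [25,-31.5,5],"roll": 0,"grip": 100}

```text
time_s: 2.03
position: [0.4501, -0.4457, 0.2683]
tcp_rot: [[0.975, -0.222, 0.0], [-0.222, -0.975, -0.0], [0.0, -0.0, -1.0]]
force: [0.4, -1.3, 0.2]
opening: 1.001
grasp_force: 0.0
```

Request:
move_arm:
  increments:
    - {"xyz": [25,-31.5,5],"roll": 0,"grip": 100}
    - {"xyz": [25,-31.5,5],"roll": 0,"grip": 100}
    - {"xyz": [25,-31.5,10],"roll": 0,"grip": 100}
    - {"xyz": [25,-31.5,10],"roll": 0,"grip": 100}
    - {"xyz": [25,-31.5,10],"roll": 0,"grip": 100}

```text
time_s: 2.45
position: [0.607, -0.3198, 0.2283]
tcp_rot: [[0.975, -0.222, 0.0], [-0.222, -0.975, -0.0], [0.0, 0.0, -1.0]]
force: [-0.1, -0.0, 0.0]
opening: 0.998
grasp_force: 0.0
```

Request:
move_arm:
  increments:
    - {"xyz": [25,-31.5,10],"roll": 0,"grip": 100}
    - {"xyz": [0,0,10],"roll": 0.08,"grip": 100}
    - {"xyz": [0,0,10],"roll": 0.07,"grip": 100}
    - {"xyz": [0,0,0],"roll": 0,"grip": 100}
    - {"xyz": [0,0,0],"roll": 0,"grip": 100}

```text
time_s: 2.87
position: [0.6366, -0.2957, 0.1977]
tcp_rot: [[0.932, -0.363, -0.002], [-0.363, -0.932, 0.001], [-0.002, -0.0, -1.0]]
force: [-0.3, -1.0, 0.8]
opening: 1.001
grasp_force: 0.0
```

Run:
```python
from h import *
im,d,K,W=snap('wrist','jig.png')
P,u,v=pts(d,K,W); 
m=(P[:,2]>.045)&(P[:,2]<.07)&(np.hypot(P[:,0]-.64,P[:,1]+.298)<.045); Q=P[m]
_,lab,c=cv2.kmeans(Q[:,:2].astype(np.float32),2,None,(3,50,1e-6),5,cv2.KMEANS_PP_CENTERS); print(len(Q),c)
for i in (0,1):
    q=Q[lab[:,0]==i]; print(q.min(0),q.max(0),np.median(q,0), u[m][lab[:,0]==i].mean(), v[m][lab[:,0]==i].mean())
b=(abs(P[:,2]-.012)<.004)&(np.hypot(P[:,0]-.64,P[:,1]+.298)<.085); print(np.median(P[b][:,2]),cv2.minAreaRect(P[b][:,:2].astype(np.float32)*1000))
bb=(abs(P[:,2])<.005);print('bench',np.median(P[bb][:,2]))
goto(.64,-.298,.2,-22)
```

```text
82 [[ 0.65284574 -0.30477217]
 [ 0.62706834 -0.29446438]]
[ 0.64775732 -0.30876391  0.04552876] [ 0.65622963 -0.30024492  0.06066122] [ 0.65290386 -0.3048692   0.05457511] 322.6727272727273 173.56363636363636
[ 0.62474058 -0.29687553  0.04563461] [ 0.62876943 -0.29150342  0.06038389] [ 0.62723974 -0.29455583  0.05250321] 322.4074074074074 198.25925925925927
0.010023152138613045 ((642.5509033203125, -300.70751953125), (86.00326538085938, 98.09843444824219), 68.37006378173828)
bench -0.0018556474811099732
t 2.92 at [ 0.6369 -0.2964  0.1987] a -21.34 tilt [-0. -0.] -> tool mm [ 3.5  0.3 -1.3] roll 0.0116
```

View pics/jig.png

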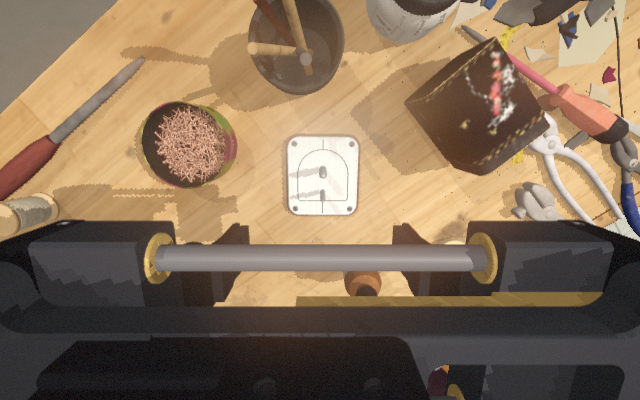

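Run:
```python
from h import *
im,d,K,W=snap('wrist')
for z in (.012,.010):
    r=raster(im,K,W,(.642,-.3),z)
    m=(r.min(2)>185).astype(np.uint8); m=cv2.morphologyEx(m,cv2.MORPH_CLOSE,np.ones((9,9)))
    n,l,st,c=cv2.connectedComponentsWithStats(m); i=l[200,200] or 1+st[1:,4].argmax()
    q=np.argwhere(l==i)[:,::-1].astype(np.float32)
    R=cv2.minAreaRect(q); print(z,(np.array(R[0])*.0005+[.542,-.4]).round(4),np.array(R[1])/2,R[2])
cv2.imwrite('pics/bed.png',cv2.rotate(r[:,:,::-1],cv2.ROTATE_90_COUNTERCLOCKWISE))
goto(.432,.014,.14,-10)
```

```text
0.012 [ 0.6429 -0.3009] [85.23416138 97.2115097 ] 68.19859313964844
0.01 [ 0.6426 -0.3008] [85.51270294 97.67575073] 68.19859313964844
t 2.97 at [ 0.6371 -0.2968  0.1993] a -21.38 tilt [ 0.001  -0.0006] -> tool mm [-304.3 -214.7   58.9] roll -0.1986
```

View pics/bed.png

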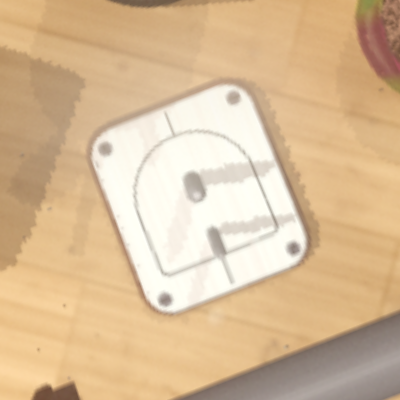

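Request:
move_arm:
  increments:
    - {"xyz": [-34,-24,0],"roll": 0,"grip": 100}
    - {"xyz": [-34,-24,0],"roll": 0,"grip": 100}
    - {"xyz": [-34,-24,0],"roll": 0,"grip": 100}
    - {"xyz": [-34,-24,0],"roll": 0,"grip": 100}
    - {"xyz": [-34,-24,0],"roll": 0,"grip": 100}

```text
time_s: 3.38
position: [0.5216, -0.1219, 0.1997]
tcp_rot: [[0.931, -0.366, 0.002], [-0.366, -0.931, -0.001], [0.003, -0.0, -1.0]]
force: [-0.3, 0.2, 0.6]
opening: 1.001
grasp_force: 0.0
```

Request:
move_arm:
  increments:
    - {"xyz": [-34,-24,10],"roll": 0,"grip": 100}
    - {"xyz": [-34,-24,10],"roll": 0,"grip": 100}
    - {"xyz": [-34,-24,10],"roll": 0,"grip": 100}
    - {"xyz": [-32,-22,10],"roll": 0,"grip": 100}
    - {"xyz": [0,0,10],"roll": -0.1,"grip": 100}

```text
time_s: 3.8
position: [0.4271, 0.0159, 0.1496]
tcp_rot: [[0.964, -0.265, -0.007], [-0.265, -0.964, 0.003], [-0.007, -0.001, -1.0]]
force: [-1.0, -0.2, 0.4]
opening: 1.002
grasp_force: 0.0
```

Request:
move_arm:
  increments:
    - {"xyz": [0,0,10],"roll": -0.1,"grip": 100}
    - {"xyz": [0,0,0],"roll": 0,"grip": 100}
    - {"xyz": [0,0,0],"roll": 0,"grip": 100}
    - {"xyz": [0,0,0],"roll": 0,"grip": 100}

```text
time_s: 4.13
position: [0.4351, 0.0105, 0.1402]
tcp_rot: [[0.984, -0.176, 0.002], [-0.176, -0.984, -0.001], [0.002, 0.0, -1.0]]
force: [0.7, 0.4, 0.2]
opening: 0.998
grasp_force: 0.0
```

```bash
cat >> h.py <<'E'
def look(name,c,guess,f=None):
    im,d,K,W=snap('wrist',f); P,u,v=pts(d,K,W)
    near=np.hypot(P[:,0]-c[0],P[:,1]-c[1])<.09
    b=np.median(P[near&(abs(P[:,2])<.006)][:,2]); H=np.full(d.shape,-1.); H[v,u]=P[:,2]-b
    t=np.median(H[(H>.008)&(H<.016)])
    r=fit((H>.006)&(H<.02),K,W,c,name,z=b+.012,guess=guess)
    print(name,'bench',b.round(4),'top',t.round(4),'fit',np.round(r,4))
    th=np.radians(r[3]); g=np.array(r[1:3])-.006*np.array([np.cos(th),np.sin(th)])
    goto(g[0],g[1],.004,r[3]); return r
E
python3 - <<'E'
from h import *
look('seat_lift',(.432,.014),-10,'seat.png')
E
```

```text
seat_lift bench -0.0019 top 0.0124 fit [ 0.9735  0.435   0.0135 -9.5   ]
t 4.18 at [0.4351 0.0105 0.1402] a -10.1 tilt [ 0.0024 -0.0005] -> tool mm [ -6.9  -2.9 136.2] roll -0.0106
```

View pics/seat.png

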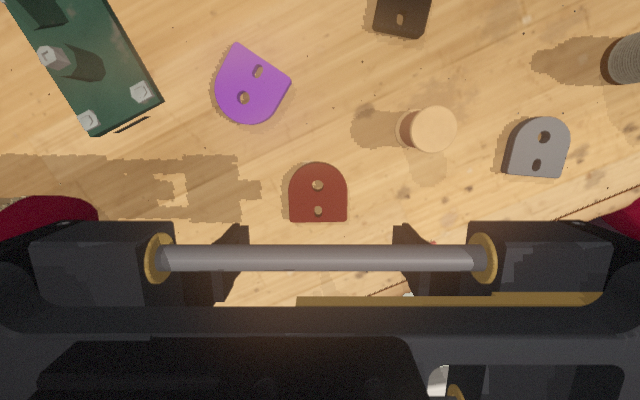

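Request:
move_arm:
  increments:
    - {"xyz": [-7,-3,36],"roll": -0.01,"grip": 100}
    - {"xyz": [0,0,40],"roll": 0,"grip": 100}
    - {"xyz": [0,0,35],"roll": 0,"grip": 100}
    - {"xyz": [0,0,20],"roll": 0,"grip": 100}
    - {"xyz": [0,0,5],"roll": 0,"grip": 100}

```text
time_s: 4.6
position: [0.4268, 0.0151, 0.0009]
tcp_rot: [[0.986, -0.165, -0.004], [-0.165, -0.986, 0.001], [-0.004, -0.0, -1.0]]
force: [-0.4, -0.7, -0.1]
opening: 0.997
grasp_force: 0.0
```

Request:
move_arm:
  increments:
    - {"xyz": [0,0,0],"roll": 0,"grip": 100}
    - {"xyz": [0,0,0],"roll": 0,"grip": 0}
    - {"xyz": [0,0,0],"roll": 0,"grip": 0}
    - {"xyz": [0,0,0],"roll": 0,"grip": 0}
    - {"xyz": [0,0,0],"roll": 0,"grip": 0}

```text
time_s: 5.02
position: [0.4285, 0.0153, 0.0045]
tcp_rot: [[0.987, -0.163, 0.003], [-0.163, -0.987, -0.001], [0.003, 0.0, -1.0]]
force: [0.8, -0.5, 1.1]
opening: 0.783
grasp_force: 0.0
```

Request:
move_arm:
  increments:
    - {"xyz": [0,0,0],"roll": 0,"grip": 0}
    - {"xyz": [0,0,0],"roll": 0,"grip": 0}
    - {"xyz": [0,0,0],"roll": 0,"grip": 0}
    - {"xyz": [0,0,0],"roll": 0,"grip": 0}
    - {"xyz": [0,0,0],"roll": 0,"grip": 0}

```text
time_s: 5.43
position: [0.4282, 0.0154, 0.0042]
tcp_rot: [[0.987, -0.163, 0.002], [-0.163, -0.987, -0.0], [0.002, 0.0, -1.0]]
force: [0.4, -0.1, 6.7]
opening: 0.709
grasp_force: 30.0
```

Request:
move_arm:
  increments:
    - {"xyz": [0,0,-15],"roll": 0,"grip": 0}
    - {"xyz": [0,0,-30],"roll": 0,"grip": 0}
    - {"xyz": [0,0,-40],"roll": 0,"grip": 0}
    - {"xyz": [0,0,-35],"roll": 0,"grip": 0}
    - {"xyz": [0,0,-20],"roll": 0,"grip": 0}

```text
time_s: 5.85
position: [0.4284, 0.0154, 0.1466]
tcp_rot: [[0.987, -0.163, 0.004], [-0.163, -0.987, -0.001], [0.005, 0.0, -1.0]]
force: [-0.0, -0.7, -0.3]
opening: 0.706
grasp_force: 30.0
```

```bash
cat >> h.py <<'E'
J=(.6428,-.3009,-21.8)
def gj(z):
    th=np.radians(J[2]); goto(J[0]-.006*np.cos(th),J[1]-.006*np.sin(th),z,J[2])
E
python3 - <<'E'
from h import *
s=bot.read_state();print(s['opening'],s['grasp_force'])
gj(.12)
im,d,K,W=snap('wrist','held.png')
E
```

```text
0.7062436544239596 29.999894454376772
t 5.85 at [0.4284 0.0154 0.1466] a -9.37 tilt [ 0.0045 -0.001 ] -> tool mm [257.  275.9  27.8] roll 0.2169
```

View pics/held.png

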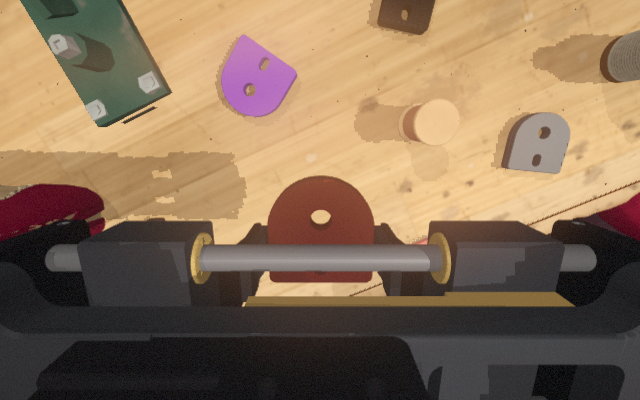

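```bash
cat >> h.py <<'E'
def hole(color,f=None,name=None):
    "tool-frame position of held lift's round hole, by depth seen through it"
    im,d,K,W=snap('wrist',f); T=np.array(bot.camera_model('wrist')['tool_from_camera'])
    P,u,v=pts(d,K,T)
    m=(P[:,2]>-.025)&(P[:,2]<.004)&(abs(P[:,1])<.04)&(P[:,0]>0)&(P[:,0]<.06)
    top=np.median(P[m][:,2]); S=np.zeros(d.shape,np.uint8); S[v[m],u[m]]=1
    S[235:]=0
    cs,h=cv2.findContours(S,cv2.RETR_CCOMP,cv2.CHAIN_APPROX_NONE)
    for c,hh in zip(cs,h[0]):
        if hh[3]>=0 and cv2.contourArea(c)>60:
            e=cv2.fitEllipse(c); p=np.array(e[0]); r=np.linalg.inv(K)@[p[0],p[1],1]; r=T[:3,:3]@r
            q=T[:3,3]+r*(top-T[2,3])/r[2]; print('hole px',p.round(1),np.round(e[1],1),'tool mm',(q*1000).round(1))
    return im,d,K,T,P,u,v
E
python3 - <<'E'
from h import *
hole(0)
E
```

```text
hole px [320.5 216.7] [16.3 20.7] tool mm [18.   0.4 -5.8]
```

Request:
move_arm:
  increments:
    - {"xyz": [23,29.5,0],"roll": 0,"grip": 0}
    - {"xyz": [23,29.5,0],"roll": 0,"grip": 0}
    - {"xyz": [23,29.5,0],"roll": 0,"grip": 0}
    - {"xyz": [23,29.5,0],"roll": 0,"grip": 0}
    - {"xyz": [23,29.5,0],"roll": 0,"grip": 0}

```text
time_s: 6.37
position: [0.5165, -0.1499, 0.1418]
tcp_rot: [[0.987, -0.163, -0.002], [-0.163, -0.987, 0.001], [-0.003, -0.001, -1.0]]
force: [1.9, -0.3, 0.6]
opening: 0.71
grasp_force: 30.0
```

Request:
move_arm:
  increments:
    - {"xyz": [23,29.5,0],"roll": 0,"grip": 0}
    - {"xyz": [23,29.5,0],"roll": 0,"grip": 0}
    - {"xyz": [23,29.5,0],"roll": 0,"grip": 0}
    - {"xyz": [23,29.5,0],"roll": 0,"grip": 0}
    - {"xyz": [0,0,16],"roll": 0.109,"grip": 0}

```text
time_s: 6.78
position: [0.5942, -0.2894, 0.1288]
tcp_rot: [[0.961, -0.275, 0.011], [-0.275, -0.962, -0.01], [0.014, 0.006, -1.0]]
force: [2.5, -1.1, -0.6]
opening: 0.704
grasp_force: 30.0
```

Request:
move_arm:
  increments:
    - {"xyz": [0,0,20],"roll": 0.109,"grip": 0}
    - {"xyz": [0,0,0],"roll": 0,"grip": 0}
    - {"xyz": [0,0,0],"roll": 0,"grip": 0}
    - {"xyz": [0,0,0],"roll": 0,"grip": 0}
    - {"xyz": [0,0,0],"roll": 0,"grip": 0}

```text
time_s: 7.2
position: [0.5888, -0.28, 0.108]
tcp_rot: [[0.929, -0.371, 0.001], [-0.371, -0.929, -0.001], [0.001, 0.0, -1.0]]
force: [0.4, -0.2, -0.7]
opening: 0.705
grasp_force: 30.0
```

Run:
```python
from h import *
gj(.11)
im,d,K,T,P,u,v=hole(0,'hov.png')
z0=bot.read_state()['position'][2]
m=(z0-P[:,2]>.04)&(z0-P[:,2]<.07)&(abs(P[:,1])<.03)&(P[:,0]>.02)&(P[:,0]<.1)
for lo,hi in((.02,.053),(.053,.1)):
    k=m&(P[:,0]>lo)&(P[:,0]<hi); q=P[k]
    if len(q): print(len(q),(q.min(0)*1000).round(1),(q.max(0)*1000).round(1),u[k].mean(),v[k].min(),v[k].max())
```

```text
t 7.2 at [ 0.5888 -0.28    0.108 ] a -21.75 tilt [ 0.0008 -0.0006] -> tool mm [51.9 -0.6 -2. ] roll 0.0009
hole px [320.5 216.7] [16.  20.7] tool mm [18.1  0.2 -5.7]
57 [37.3 -3.3 47.8] [42.2  2.2 66.4] 319.3333333333333 160 168
113 [63.1 -4.6 47.1] [71.7  3.6 58.7] 319.1946902654867 121 133
```

View pics/hov.png

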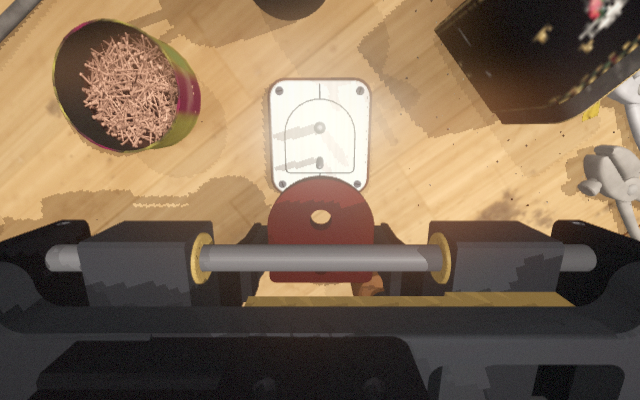

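Request:
move_arm:
  increments:
    - {"xyz": [26,-0.4,0],"roll": 0,"grip": 0}
    - {"xyz": [25,-0.3,0],"roll": 0,"grip": 0}
    - {"xyz": [0,0,20],"roll": 0,"grip": 0}
    - {"xyz": [0,0,12],"roll": 0,"grip": 0}
    - {"xyz": [0,0,0],"roll": 0,"grip": 0}

```text
time_s: 7.67
position: [0.6337, -0.2966, 0.0725]
tcp_rot: [[0.928, -0.372, -0.006], [-0.372, -0.928, 0.004], [-0.007, -0.001, -1.0]]
force: [-0.5, 0.8, -1.3]
opening: 0.705
grasp_force: 30.0
```

Request:
move_arm:
  increments:
    - {"xyz": [0,0,5],"roll": 0,"grip": 0}
    - {"xyz": [0,0,5],"roll": 0,"grip": 0}
    - {"xyz": [0,0,5],"roll": 0,"grip": 0}
    - {"xyz": [0,0,5],"roll": 0,"grip": 0}
    - {"xyz": [0,0,0],"roll": 0,"grip": 0}

```text
time_s: 8.08
position: [0.6353, -0.2982, 0.0543]
tcp_rot: [[0.928, -0.373, -0.002], [-0.373, -0.928, 0.001], [-0.002, -0.0, -1.0]]
force: [-0.3, -0.2, 0.0]
opening: 0.703
grasp_force: 30.0
```

Request:
move_arm:
  increments:
    - {"xyz": [0,0,10],"roll": 0,"grip": 0}
    - {"xyz": [0,0,10],"roll": 0,"grip": 0}
    - {"xyz": [0,0,8],"roll": 0,"grip": 0}
    - {"xyz": [0,0,6],"roll": 0,"grip": 0}
    - {"xyz": [0,0,1],"roll": 0,"grip": 0}

```text
time_s: 8.5
position: [0.6349, -0.2978, 0.0181]
tcp_rot: [[0.928, -0.373, -0.003], [-0.373, -0.928, 0.002], [-0.003, -0.001, -1.0]]
force: [0.0, 0.6, -0.8]
opening: 0.708
grasp_force: 30.0
```

Request:
move_arm:
  increments:
    - {"xyz": [0,0,0],"roll": 0,"grip": 0}
    - {"xyz": [0,0,1.5],"roll": 0,"grip": 0}
    - {"xyz": [0,0,0],"roll": 0,"grip": 0}

```text
time_s: 8.75
position: [0.6363, -0.2987, 0.019]
tcp_rot: [[0.928, -0.373, 0.001], [-0.373, -0.928, -0.0], [0.001, 0.0, -1.0]]
force: [-0.8, 0.4, -0.4]
opening: 0.703
grasp_force: 30.0
```

Request:
move_arm:
  increments:
    - {"xyz": [0,0,2],"roll": 0,"grip": 0}
    - {"xyz": [0,0,0],"roll": 0,"grip": 100}
    - {"xyz": [0,0,0],"roll": 0,"grip": 100}
    - {"xyz": [0,0,0],"roll": 0,"grip": 100}
    - {"xyz": [0,0,0],"roll": 0,"grip": 100}

```text
time_s: 9.17
position: [0.6362, -0.2987, 0.017]
tcp_rot: [[0.928, -0.373, 0.0], [-0.373, -0.928, -0.0], [0.0, 0.0, -1.0]]
force: [-0.9, -0.1, 0.6]
opening: 0.922
grasp_force: 0.0
```

Request:
move_arm:
  increments:
    - {"xyz": [0,0,-20],"roll": 0,"grip": 100}
    - {"xyz": [0,0,-40],"roll": 0,"grip": 100}
    - {"xyz": [0,0,-40],"roll": 0,"grip": 100}
    - {"xyz": [0,0,-20],"roll": 0,"grip": 100}
    - {"xyz": [0,0,0],"roll": 0,"grip": 100}

```text
time_s: 9.58
position: [0.6398, -0.301, 0.144]
tcp_rot: [[0.928, -0.372, 0.011], [-0.372, -0.928, -0.007], [0.013, 0.003, -1.0]]
force: [0.2, -0.2, 0.4]
opening: 1.0
grasp_force: 0.0
```

```bash
cat >> h.py <<'E'
def check():
    "flatness and height of the lift on the jig"
    im,d,K,W=snap('wrist'); P,u,v=pts(d,K,W); th=np.radians(J[2])
    D=P[:,:2]-J[:2]; x=D@[np.cos(th),np.sin(th)]; y=D@[-np.sin(th),np.cos(th)]
    for a,b in((-10,-16),(-10,16),(-3,0),(3,-16),(3,16),(-27,0)):
        m=np.hypot(x-a/1000,y-b/1000)<.003; print((a,b),np.round(np.median(P[m,2])*1000,1) if m.any() else None,end=' ')
    print()
E
python3 - <<'E'
from h import *
check()
goto(.4415,-.2155,.14,-15)
E
```

```text
(-10, -16) 22.2 (-10, 16) 22.1 (-3, 0) 22.4 (3, -16) 22.2 (3, 16) 22.0 (-27, 0) None 
t 9.63 at [ 0.6381 -0.2999  0.1409] a -21.87 tilt [ 0.0065 -0.0044] -> tool mm [-213.9   -5.1   -0.8] roll -0.1199
```

Request:
move_arm:
  increments:
    - {"xyz": [-35,-1,0],"roll": 0,"grip": 100}
    - {"xyz": [-36,-1,0],"roll": 0,"grip": 100}
    - {"xyz": [-36,-1,0],"roll": 0,"grip": 100}
    - {"xyz": [-36,-1,0],"roll": 0,"grip": 100}
    - {"xyz": [-36,-1,0],"roll": 0,"grip": 100}

```text
time_s: 10.05
position: [0.4691, -0.2256, 0.1354]
tcp_rot: [[0.928, -0.372, -0.003], [-0.372, -0.928, 0.002], [-0.003, -0.001, -1.0]]
force: [-0.2, -0.7, 0.0]
opening: 0.995
grasp_force: 0.0
```

Request:
move_arm:
  increments:
    - {"xyz": [-32,0,0],"roll": 0,"grip": 100}
    - {"xyz": [0,0,0],"roll": -0.12,"grip": 100}
    - {"xyz": [0,0,0],"roll": 0,"grip": 100}
    - {"xyz": [0,0,0],"roll": 0,"grip": 100}
    - {"xyz": [0,0,0],"roll": 0,"grip": 100}

```text
time_s: 10.47
position: [0.4432, -0.2161, 0.1365]
tcp_rot: [[0.965, -0.261, 0.001], [-0.261, -0.965, -0.001], [0.001, 0.0, -1.0]]
force: [0.0, -0.1, -0.3]
opening: 0.999
grasp_force: 0.0
```

Run:
```python
from h import *
look('fibre_lift',(.4435,-.2155),-15)
```

```text
fibre_lift bench -0.0019 top 0.012 fit [  0.9744   0.4445  -0.217  -15.    ]
t 10.52 at [ 0.4433 -0.2161  0.1365] a -15.09 tilt [ 0.0009 -0.0007] -> tool mm [ -4.7   0.5 132.5] roll -0.0016
```

Request:
move_arm:
  increments:
    - {"xyz": [-5,0.5,36],"roll": 0,"grip": 82}
    - {"xyz": [0,0,38],"roll": 0,"grip": 82}
    - {"xyz": [0,0,34],"roll": 0,"grip": 82}
    - {"xyz": [0,0,20],"roll": 0,"grip": 82}
    - {"xyz": [0,0,4.5],"roll": 0,"grip": 82}

```text
time_s: 10.93
position: [0.4363, -0.2138, 0.0007]
tcp_rot: [[0.966, -0.26, -0.004], [-0.26, -0.966, 0.004], [-0.005, -0.002, -1.0]]
force: [1.4, -0.5, -0.2]
opening: 0.83
grasp_force: 0.0
```

Request:
move_arm:
  increments:
    - {"xyz": [0,0,0],"roll": 0,"grip": 82}
    - {"xyz": [0,0,0],"roll": 0,"grip": 0}
    - {"xyz": [0,0,0],"roll": 0,"grip": 0}
    - {"xyz": [0,0,0],"roll": 0,"grip": 0}
    - {"xyz": [0,0,0],"roll": 0,"grip": 0}

```text
time_s: 11.35
position: [0.4382, -0.2152, 0.0057]
tcp_rot: [[0.966, -0.259, 0.003], [-0.259, -0.966, -0.002], [0.003, 0.001, -1.0]]
force: [0.3, 0.8, 3.6]
opening: 0.645
grasp_force: 30.0
```

Request:
move_arm:
  increments:
    - {"xyz": [0,0,0],"roll": 0,"grip": 0}
    - {"xyz": [0,0,0],"roll": 0,"grip": 0}
    - {"xyz": [0,0,0],"roll": 0,"grip": 0}

```text
time_s: 11.6
position: [0.4382, -0.2152, 0.0057]
tcp_rot: [[0.966, -0.259, 0.003], [-0.259, -0.966, -0.002], [0.003, 0.001, -1.0]]
force: [-0.7, 0.1, 7.3]
opening: 0.65
grasp_force: 30.0
```

Request:
move_arm:
  increments:
    - {"xyz": [0,0,-15],"roll": 0,"grip": 0}
    - {"xyz": [0,0,-30],"roll": 0,"grip": 0}
    - {"xyz": [0,0,-40],"roll": 0,"grip": 0}
    - {"xyz": [0,0,-35],"roll": 0,"grip": 0}
    - {"xyz": [0,0,-20],"roll": 0,"grip": 0}

```text
time_s: 12.02
position: [0.4382, -0.2152, 0.148]
tcp_rot: [[0.966, -0.259, 0.004], [-0.259, -0.966, -0.003], [0.005, 0.002, -1.0]]
force: [1.5, -0.7, -0.1]
opening: 0.647
grasp_force: 30.0
```

Run:
```python
from h import *
s=bot.read_state();print(s['opening'],s['grasp_force'])
goto(.5908+.0008,-.2801,.11,-21.8);hole(0)
```

```text
0.6465086908820868 29.99972256249748
t 12.02 at [ 0.4382 -0.2152  0.148 ] a -15.0 tilt [ 0.0041 -0.0033] -> tool mm [164.8  22.9  38.9] roll 0.1187
hole px [320.5 217.5] [16.7 20.7] tool mm [17.1  0.3 -4.4]
```

Request:
move_arm:
  increments:
    - {"xyz": [35,5,0],"roll": 0,"grip": 0}
    - {"xyz": [36,5,0],"roll": 0,"grip": 0}
    - {"xyz": [36,5,0],"roll": 0,"grip": 0}
    - {"xyz": [36,5,0],"roll": 0,"grip": 0}
    - {"xyz": [36,5,0],"roll": 0,"grip": 0}

```text
time_s: 12.48
position: [0.6045, -0.2851, 0.1441]
tcp_rot: [[0.966, -0.259, -0.001], [-0.259, -0.966, 0.0], [-0.001, -0.0, -1.0]]
force: [-0.1, -0.1, -0.8]
opening: 0.646
grasp_force: 30.0
```

Request:
move_arm:
  increments:
    - {"xyz": [35,4,0],"roll": 0,"grip": 0}
    - {"xyz": [0,0,30],"roll": 0.119,"grip": 0}
    - {"xyz": [0,0,30],"roll": 0,"grip": 0}
    - {"xyz": [0,0,10],"roll": 0,"grip": 0}
    - {"xyz": [0,0,0],"roll": 0,"grip": 0}

```text
time_s: 12.9
position: [0.6331, -0.2957, 0.0698]
tcp_rot: [[0.928, -0.371, -0.008], [-0.371, -0.929, 0.006], [-0.01, -0.002, -1.0]]
force: [0.4, 0.6, -0.7]
opening: 0.649
grasp_force: 30.0
```

Request:
move_arm:
  increments:
    - {"xyz": [0,0,0],"roll": 0,"grip": 0}
    - {"xyz": [0,0,0],"roll": 0,"grip": 0}

```text
time_s: 13.07
position: [0.6371, -0.2984, 0.0759]
tcp_rot: [[0.928, -0.372, 0.002], [-0.372, -0.928, -0.001], [0.003, 0.001, -1.0]]
force: [-0.1, -1.2, -0.1]
opening: 0.651
grasp_force: 30.0
```

Run:
```python
from h import *
gj(.07)
```

```text
t 13.07 at [ 0.6371 -0.2984  0.0759] a -21.81 tilt [ 0.0022 -0.0014] -> tool mm [0.2 0.2 5.9] roll -0.0002
```

Request:
move_arm:
  increments:
    - {"xyz": [0,0,6],"roll": 0,"grip": 0}
    - {"xyz": [0,0,5],"roll": 0,"grip": 0}
    - {"xyz": [0,0,5],"roll": 0,"grip": 0}
    - {"xyz": [0,0,5],"roll": 0,"grip": 0}
    - {"xyz": [0,0,0],"roll": 0,"grip": 0}

```text
time_s: 13.48
position: [0.6356, -0.2975, 0.0521]
tcp_rot: [[0.928, -0.372, -0.002], [-0.372, -0.928, 0.001], [-0.002, -0.0, -1.0]]
force: [1.4, -0.0, -1.9]
opening: 0.648
grasp_force: 30.0
```

Request:
move_arm:
  increments:
    - {"xyz": [0,0,6],"roll": 0,"grip": 0}
    - {"xyz": [0,0,6],"roll": 0,"grip": 0}
    - {"xyz": [0,0,6],"roll": 0,"grip": 0}
    - {"xyz": [0,0,2],"roll": 0,"grip": 0}
    - {"xyz": [0,0,0],"roll": 0,"grip": 0}

```text
time_s: 13.9
position: [0.6358, -0.2976, 0.0321]
tcp_rot: [[0.928, -0.372, -0.002], [-0.372, -0.928, 0.001], [-0.002, -0.0, -1.0]]
force: [-0.2, -1.0, -0.6]
opening: 0.653
grasp_force: 30.0
```

Request:
move_arm:
  increments:
    - {"xyz": [0,0,2],"roll": 0,"grip": 0}
    - {"xyz": [0,0,1],"roll": 0,"grip": 0}
    - {"xyz": [0,0,1],"roll": 0,"grip": 0}
    - {"xyz": [0,0,0],"roll": 0,"grip": 0}

```text
time_s: 14.23
position: [0.6365, -0.298, 0.0298]
tcp_rot: [[0.928, -0.372, 0.0], [-0.372, -0.928, -0.0], [0.0, 0.0, -1.0]]
force: [-0.3, -0.0, 1.7]
opening: 0.651
grasp_force: 30.0
```

Request:
move_arm:
  increments:
    - {"xyz": [0,0,0],"roll": 0,"grip": 100}
    - {"xyz": [0,0,0],"roll": 0,"grip": 100}
    - {"xyz": [0,0,0],"roll": 0,"grip": 100}
    - {"xyz": [0,0,0],"roll": 0,"grip": 100}

```text
time_s: 14.57
position: [0.6364, -0.298, 0.0293]
tcp_rot: [[0.928, -0.372, 0.0], [-0.372, -0.928, -0.0], [0.0, 0.0, -1.0]]
force: [-0.6, 0.0, 0.2]
opening: 0.869
grasp_force: 0.0
```

Request:
move_arm:
  increments:
    - {"xyz": [0,0,-20],"roll": 0,"grip": 100}
    - {"xyz": [0,0,-40],"roll": 0,"grip": 100}
    - {"xyz": [0,0,-35],"roll": 0,"grip": 100}
    - {"xyz": [0,0,-20],"roll": 0,"grip": 100}
    - {"xyz": [0,0,0],"roll": 0,"grip": 100}

```text
time_s: 14.98
position: [0.6399, -0.3001, 0.1509]
tcp_rot: [[0.928, -0.371, 0.01], [-0.371, -0.928, -0.007], [0.012, 0.003, -1.0]]
force: [1.1, -0.5, 0.6]
opening: 0.997
grasp_force: 0.0
```

Run:
```python
from h import *
check()
goto(.476,-.421,.14,31)
```

```text
(-10, -16) 34.0 (-10, 16) 34.1 (-3, 0) 34.0 (3, -16) 34.1 (3, 16) 34.2 (-27, 0) 33.7 
t 15.03 at [ 0.6383 -0.2991  0.1479] a -21.81 tilt [ 0.006  -0.0041] -> tool mm [-105.4  173.4    7.4] roll -0.9217
```

Request:
move_arm:
  increments:
    - {"xyz": [-17.5,29,0],"roll": 0,"grip": 100}
    - {"xyz": [-17.5,29,0],"roll": 0,"grip": 100}
    - {"xyz": [-17.5,29,0],"roll": 0,"grip": 100}
    - {"xyz": [-17.5,29,0],"roll": 0,"grip": 100}
    - {"xyz": [-17.5,29,0],"roll": 0,"grip": 100}

```text
time_s: 15.45
position: [0.499, -0.3995, 0.1422]
tcp_rot: [[0.929, -0.371, -0.003], [-0.371, -0.929, 0.003], [-0.004, -0.002, -1.0]]
force: [0.8, -1.3, 0.7]
opening: 1.001
grasp_force: 0.0
```

Request:
move_arm:
  increments:
    - {"xyz": [-18,28,0],"roll": 0,"grip": 100}
    - {"xyz": [0,0,5],"roll": -0.12,"grip": 100}
    - {"xyz": [0,0,0],"roll": -0.12,"grip": 100}
    - {"xyz": [0,0,0],"roll": -0.12,"grip": 100}
    - {"xyz": [0,0,0],"roll": -0.12,"grip": 100}

```text
time_s: 15.87
position: [0.4727, -0.4185, 0.1371]
tcp_rot: [[0.995, 0.104, -0.003], [0.104, -0.995, 0.003], [-0.002, -0.004, -1.0]]
force: [-0.8, -0.3, -0.8]
opening: 0.994
grasp_force: 0.0
```

Request:
move_arm:
  increments:
    - {"xyz": [0,0,0],"roll": -0.12,"grip": 100}
    - {"xyz": [0,0,0],"roll": -0.12,"grip": 100}
    - {"xyz": [0,0,0],"roll": -0.12,"grip": 100}
    - {"xyz": [0,0,0],"roll": -0.08,"grip": 100}
    - {"xyz": [0,0,0],"roll": 0,"grip": 100}

```text
time_s: 16.28
position: [0.4732, -0.4182, 0.1372]
tcp_rot: [[0.857, 0.515, -0.003], [0.515, -0.857, 0.003], [-0.001, -0.004, -1.0]]
force: [0.3, 0.4, 0.8]
opening: 0.998
grasp_force: 0.0
```

Request:
move_arm:
  increments:
    - {"xyz": [0,0,0],"roll": 0,"grip": 100}
    - {"xyz": [0,0,0],"roll": 0,"grip": 100}

```text
time_s: 16.45
position: [0.4737, -0.4188, 0.1382]
tcp_rot: [[0.859, 0.512, -0.001], [0.512, -0.859, 0.002], [-0.0, -0.002, -1.0]]
force: [-0.4, -0.6, -0.4]
opening: 0.999
grasp_force: 0.0
```

Run:
```python
from h import *
look('cream_lift',(.476,-.421),31,'cream.png')
```

```text
cream_lift bench -0.0019 top 0.0123 fit [ 0.9778  0.477  -0.4215 31.    ]
t 16.5 at [ 0.4738 -0.4189  0.1385] a 30.82 tilt [-0.0009  0.0011] -> tool mm [ -4.6   4.1 134.5] roll -0.0032
```

View pics/cream.png

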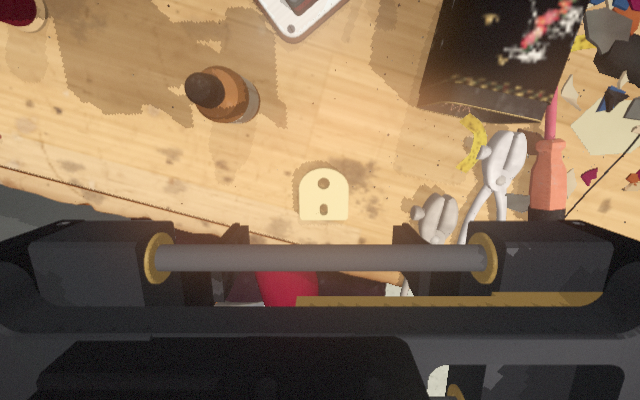

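Request:
move_arm:
  increments:
    - {"xyz": [-4.5,4,36],"roll": -0.003,"grip": 75}
    - {"xyz": [0,0,38],"roll": 0,"grip": 75}
    - {"xyz": [0,0,34],"roll": 0,"grip": 75}
    - {"xyz": [0,0,20],"roll": 0,"grip": 75}
    - {"xyz": [0,0,6],"roll": 0,"grip": 75}

```text
time_s: 16.92
position: [0.4703, -0.4226, 0.0011]
tcp_rot: [[0.857, 0.515, -0.005], [0.515, -0.857, 0.006], [-0.001, -0.008, -1.0]]
force: [0.1, 0.5, 0.3]
opening: 0.774
grasp_force: 0.0
```

Request:
move_arm:
  increments:
    - {"xyz": [0,0,0],"roll": 0,"grip": 75}
    - {"xyz": [0,0,0],"roll": 0,"grip": 0}
    - {"xyz": [0,0,0],"roll": 0,"grip": 0}
    - {"xyz": [0,0,0],"roll": 0,"grip": 0}
    - {"xyz": [0,0,0],"roll": 0,"grip": 0}

```text
time_s: 17.33
position: [0.4732, -0.4261, 0.0072]
tcp_rot: [[0.857, 0.516, 0.002], [0.516, -0.857, -0.003], [0.0, 0.004, -1.0]]
force: [0.3, -0.0, 3.6]
opening: 0.591
grasp_force: 30.0
```

Request:
move_arm:
  increments:
    - {"xyz": [0,0,0],"roll": 0,"grip": 0}
    - {"xyz": [0,0,0],"roll": 0,"grip": 0}
    - {"xyz": [0,0,0],"roll": 0,"grip": 0}

```text
time_s: 17.58
position: [0.4732, -0.4261, 0.0072]
tcp_rot: [[0.857, 0.516, 0.002], [0.516, -0.857, -0.003], [0.0, 0.003, -1.0]]
force: [-0.2, -0.2, 6.2]
opening: 0.59
grasp_force: 30.0
```

Request:
move_arm:
  increments:
    - {"xyz": [0,0,-15],"roll": 0,"grip": 0}
    - {"xyz": [0,0,-30],"roll": 0,"grip": 0}
    - {"xyz": [0,0,-40],"roll": 0,"grip": 0}
    - {"xyz": [0,0,-35],"roll": 0,"grip": 0}
    - {"xyz": [0,0,-20],"roll": 0,"grip": 0}

```text
time_s: 18.0
position: [0.4736, -0.4265, 0.1499]
tcp_rot: [[0.857, 0.516, 0.004], [0.516, -0.857, -0.005], [0.001, 0.006, -1.0]]
force: [0.1, -0.7, 0.0]
opening: 0.59
grasp_force: 30.0
```

Run:
```python
from h import *
gj(.075);hole(0)
```

```text
t 18.0 at [ 0.4736 -0.4265  0.1499] a 31.07 tilt [ 0.004  -0.0051] -> tool mm [206.1 -25.5  74.9] roll 0.9228
hole px [320.5 217.5] [17.4 20.9] tool mm [16.1  0.8 -2.9]
```

Request:
move_arm:
  increments:
    - {"xyz": [34,-4,0],"roll": 0,"grip": 0}
    - {"xyz": [34,-4,0],"roll": 0,"grip": 0}
    - {"xyz": [34,-4,0],"roll": 0,"grip": 0}
    - {"xyz": [35,-4.5,0],"roll": 0,"grip": 0}
    - {"xyz": [35,-4.5,0],"roll": 0,"grip": 0}

```text
time_s: 18.47
position: [0.6095, -0.3171, 0.1453]
tcp_rot: [[0.857, 0.516, -0.0], [0.516, -0.857, 0.0], [-0.0, -0.0, -1.0]]
force: [0.5, 0.2, -0.1]
opening: 0.587
grasp_force: 30.0
```

Request:
move_arm:
  increments:
    - {"xyz": [34,-4.5,0],"roll": 0,"grip": 0}
    - {"xyz": [0,0,0],"roll": 0.12,"grip": 0}
    - {"xyz": [0,0,0],"roll": 0.12,"grip": 0}
    - {"xyz": [0,0,0],"roll": 0.12,"grip": 0}
    - {"xyz": [0,0,0],"roll": 0.12,"grip": 0}

```text
time_s: 18.88
position: [0.6356, -0.2961, 0.1449]
tcp_rot: [[0.998, 0.057, -0.001], [0.057, -0.998, 0.0], [-0.001, -0.0, -1.0]]
force: [0.5, 0.2, -0.2]
opening: 0.587
grasp_force: 30.0
```

Request:
move_arm:
  increments:
    - {"xyz": [0,0,0],"roll": 0.12,"grip": 0}
    - {"xyz": [0,0,0],"roll": 0.12,"grip": 0}
    - {"xyz": [0,0,0],"roll": 0.12,"grip": 0}
    - {"xyz": [0,0,30],"roll": 0.083,"grip": 0}
    - {"xyz": [0,0,35],"roll": 0,"grip": 0}

```text
time_s: 19.3
position: [0.6382, -0.2985, 0.0833]
tcp_rot: [[0.927, -0.374, 0.007], [-0.374, -0.927, -0.005], [0.009, 0.002, -1.0]]
force: [0.2, -0.5, -0.7]
opening: 0.586
grasp_force: 30.0
```

Request:
move_arm:
  increments:
    - {"xyz": [0,0,5],"roll": 0,"grip": 0}
    - {"xyz": [0,0,0],"roll": 0,"grip": 0}
    - {"xyz": [0,0,0],"roll": 0,"grip": 0}
    - {"xyz": [0,0,0],"roll": 0,"grip": 0}

```text
time_s: 19.63
position: [0.6369, -0.2978, 0.0773]
tcp_rot: [[0.928, -0.371, 0.003], [-0.371, -0.928, -0.002], [0.004, 0.001, -1.0]]
force: [-0.1, -0.3, 0.0]
opening: 0.589
grasp_force: 30.0
```

Run:
```python
from h import *
gj(.07)
```

```text
t 19.63 at [ 0.6369 -0.2978  0.0773] a -21.81 tilt [ 0.0031 -0.002 ] -> tool mm [0.6 0.7 7.3] roll -0.0001
```

Request:
move_arm:
  increments:
    - {"xyz": [1,0.5,0],"roll": 0,"grip": 0}
    - {"xyz": [0,0,5],"roll": 0,"grip": 0}
    - {"xyz": [0,0,5],"roll": 0,"grip": 0}
    - {"xyz": [0,0,5],"roll": 0,"grip": 0}
    - {"xyz": [0,0,0],"roll": 0,"grip": 0}

```text
time_s: 20.05
position: [0.6356, -0.2973, 0.059]
tcp_rot: [[0.928, -0.372, -0.002], [-0.372, -0.928, 0.001], [-0.002, -0.0, -1.0]]
force: [0.9, 1.2, -0.5]
opening: 0.586
grasp_force: 30.0
```

Request:
move_arm:
  increments:
    - {"xyz": [0,0,5],"roll": 0,"grip": 0}
    - {"xyz": [0,0,5],"roll": 0,"grip": 0}
    - {"xyz": [0,0,5],"roll": 0,"grip": 0}
    - {"xyz": [0,0,0],"roll": 0,"grip": 0}
    - {"xyz": [0,0,0],"roll": 0,"grip": 0}

```text
time_s: 20.47
position: [0.6361, -0.2975, 0.0446]
tcp_rot: [[0.928, -0.372, -0.001], [-0.372, -0.928, 0.001], [-0.001, -0.0, -1.0]]
force: [-0.5, 0.1, -0.9]
opening: 0.589
grasp_force: 30.0
```

Request:
move_arm:
  increments:
    - {"xyz": [0,0,1],"roll": 0,"grip": 0}
    - {"xyz": [0,0,1],"roll": 0,"grip": 0}
    - {"xyz": [0,0,1],"roll": 0,"grip": 0}
    - {"xyz": [0,0,0],"roll": 0,"grip": 0}

```text
time_s: 20.8
position: [0.6365, -0.2978, 0.0433]
tcp_rot: [[0.928, -0.371, 0.0], [-0.371, -0.928, -0.0], [0.0, 0.0, -1.0]]
force: [-1.5, 0.7, 3.7]
opening: 0.59
grasp_force: 30.0
```

Request:
move_arm:
  increments:
    - {"xyz": [0,0,0],"roll": 0,"grip": 100}
    - {"xyz": [0,0,0],"roll": 0,"grip": 100}
    - {"xyz": [0,0,0],"roll": 0,"grip": 100}
    - {"xyz": [0,0,0],"roll": 0,"grip": 100}

```text
time_s: 21.13
position: [0.6363, -0.2977, 0.042]
tcp_rot: [[0.928, -0.372, -0.0], [-0.372, -0.928, 0.0], [-0.0, -0.0, -1.0]]
force: [-0.0, -0.1, -0.1]
opening: 0.81
grasp_force: 0.0
```

Request:
move_arm:
  increments:
    - {"xyz": [0,0,-20],"roll": 0,"grip": 100}
    - {"xyz": [0,0,-40],"roll": 0,"grip": 100}
    - {"xyz": [0,0,-30],"roll": 0,"grip": 100}
    - {"xyz": [0,0,-15],"roll": 0,"grip": 100}
    - {"xyz": [0,0,0],"roll": 0,"grip": 100}

```text
time_s: 21.55
position: [0.6392, -0.2995, 0.1524]
tcp_rot: [[0.928, -0.372, 0.008], [-0.371, -0.928, -0.006], [0.01, 0.002, -1.0]]
force: [0.0, -0.5, -0.1]
opening: 0.994
grasp_force: 0.0
```

Run:
```python
from h import *
check()
goto(.6005,-.0965,.135,-20)
```

```text
(-10, -16) 46.3 (-10, 16) 46.1 (-3, 0) 45.8 (3, -16) 45.9 (3, 16) 46.2 (-27, 0) 45.3 
t 21.6 at [ 0.6377 -0.2986  0.1496] a -21.81 tilt [ 0.0042 -0.0028] -> tool mm [-109.7 -173.8   13.9] roll -0.0316
```

Request:
move_arm:
  increments:
    - {"xyz": [-18,-29,0],"roll": 0,"grip": 100}
    - {"xyz": [-18,-29,0],"roll": 0,"grip": 100}
    - {"xyz": [-18,-29,0],"roll": 0,"grip": 100}
    - {"xyz": [-18,-29,0],"roll": 0,"grip": 100}
    - {"xyz": [-18,-29,0],"roll": 0,"grip": 100}

```text
time_s: 22.02
position: [0.6046, -0.1278, 0.1449]
tcp_rot: [[0.928, -0.372, -0.004], [-0.372, -0.928, 0.002], [-0.005, -0.0, -1.0]]
force: [0.2, -0.2, 0.4]
opening: 0.999
grasp_force: 0.0
```

Request:
move_arm:
  increments:
    - {"xyz": [-19,-28,5],"roll": 0,"grip": 100}
    - {"xyz": [0,0,5],"roll": -0.03,"grip": 100}
    - {"xyz": [0,0,0],"roll": 0,"grip": 100}
    - {"xyz": [0,0,0],"roll": 0,"grip": 100}
    - {"xyz": [0,0,0],"roll": 0,"grip": 100}

```text
time_s: 22.43
position: [0.5995, -0.0974, 0.1364]
tcp_rot: [[0.939, -0.345, -0.001], [-0.345, -0.939, 0.0], [-0.001, 0.0, -1.0]]
force: [-0.5, 0.4, 0.5]
opening: 0.997
grasp_force: 0.0
```

Run:
```python
from h import *
look('top_piece',(.6005,-.0965),-20,'tp.png')
```

```text
top_piece bench -0.0019 top 0.0124 fit [  0.9776   0.6015  -0.0975 -21.    ]
t 22.48 at [ 0.5997 -0.0978  0.1368] a -20.2 tilt [-0.0002 -0.0001] -> tool mm [ -4.4  -1.  132.8] roll 0.014
```

View pics/tp.png

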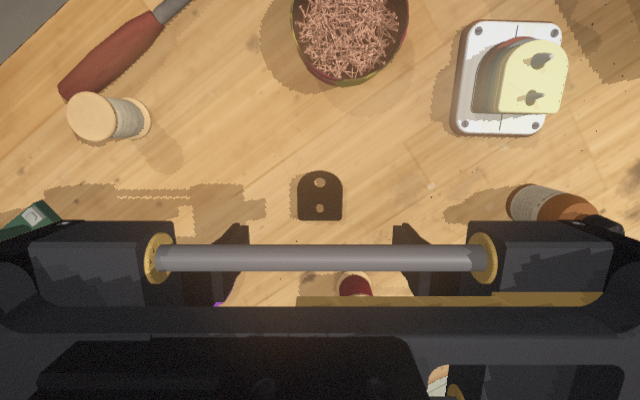

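Request:
move_arm:
  increments:
    - {"xyz": [-4.5,-1,36],"roll": 0.014,"grip": 70}
    - {"xyz": [0,0,38],"roll": 0,"grip": 70}
    - {"xyz": [0,0,34],"roll": 0,"grip": 70}
    - {"xyz": [0,0,18],"roll": 0,"grip": 70}
    - {"xyz": [0,0,5],"roll": 0,"grip": 70}

```text
time_s: 22.9
position: [0.5932, -0.0946, 0.0025]
tcp_rot: [[0.933, -0.359, -0.006], [-0.359, -0.933, 0.002], [-0.007, 0.0, -1.0]]
force: [0.0, -0.4, 0.4]
opening: 0.738
grasp_force: 0.0
```

Request:
move_arm:
  increments:
    - {"xyz": [0,0,0],"roll": 0,"grip": 70}
    - {"xyz": [0,0,0],"roll": 0,"grip": 0}
    - {"xyz": [0,0,0],"roll": 0,"grip": 0}
    - {"xyz": [0,0,0],"roll": 0,"grip": 0}
    - {"xyz": [0,0,0],"roll": 0,"grip": 0}

```text
time_s: 23.32
position: [0.5969, -0.0948, 0.0081]
tcp_rot: [[0.934, -0.357, 0.003], [-0.357, -0.934, -0.001], [0.004, 0.0, -1.0]]
force: [-0.3, -0.4, 2.4]
opening: 0.531
grasp_force: 30.0
```

Request:
move_arm:
  increments:
    - {"xyz": [0,0,0],"roll": 0,"grip": 0}
    - {"xyz": [0,0,0],"roll": 0,"grip": 0}
    - {"xyz": [0,0,0],"roll": 0,"grip": 0}
    - {"xyz": [0,0,0],"roll": 0,"grip": 0}

```text
time_s: 23.65
position: [0.597, -0.0948, 0.0081]
tcp_rot: [[0.934, -0.357, 0.003], [-0.357, -0.934, -0.002], [0.004, 0.0, -1.0]]
force: [-1.5, -0.7, 5.6]
opening: 0.534
grasp_force: 30.0
```

Request:
move_arm:
  increments:
    - {"xyz": [0,0,-15],"roll": 0,"grip": 0}
    - {"xyz": [0,0,-30],"roll": 0,"grip": 0}
    - {"xyz": [0,0,-40],"roll": 0,"grip": 0}
    - {"xyz": [0,0,-35],"roll": 0,"grip": 0}
    - {"xyz": [0,0,-20],"roll": 0,"grip": 0}

```text
time_s: 24.07
position: [0.5972, -0.0944, 0.1505]
tcp_rot: [[0.934, -0.356, 0.006], [-0.356, -0.934, -0.002], [0.006, -0.0, -1.0]]
force: [1.3, -0.9, -0.2]
opening: 0.532
grasp_force: 30.0
```

Run:
```python
from h import *
gj(.08);hole(0)
```

```text
t 24.07 at [ 0.5972 -0.0944  0.1505] a -20.88 tilt [ 0.0056 -0.0017] -> tool mm [109.8 176.6  71.1] roll 0.016
hole px [320.4 218.5] [17.7 20.9] tool mm [15.8  0.2 -2. ]
```

Request:
move_arm:
  increments:
    - {"xyz": [18,29.5,0],"roll": 0,"grip": 0}
    - {"xyz": [18,29.5,0],"roll": 0,"grip": 0}
    - {"xyz": [18,29.5,0],"roll": 0,"grip": 0}
    - {"xyz": [19,29.5,0],"roll": 0,"grip": 0}
    - {"xyz": [19,29.5,0],"roll": 0,"grip": 0}

```text
time_s: 24.53
position: [0.6285, -0.2657, 0.1459]
tcp_rot: [[0.934, -0.356, -0.001], [-0.356, -0.934, 0.001], [-0.001, -0.0, -1.0]]
force: [0.8, 0.2, -0.9]
opening: 0.53
grasp_force: 30.0
```

Request:
move_arm:
  increments:
    - {"xyz": [19,29,0],"roll": 0.016,"grip": 0}
    - {"xyz": [0,0,30],"roll": 0,"grip": 0}
    - {"xyz": [0,0,35],"roll": 0,"grip": 0}
    - {"xyz": [0,0,3],"roll": 0,"grip": 0}
    - {"xyz": [0,0,0],"roll": 0,"grip": 0}

```text
time_s: 24.95
position: [0.6336, -0.2967, 0.0748]
tcp_rot: [[0.928, -0.372, -0.007], [-0.372, -0.928, 0.005], [-0.008, -0.002, -1.0]]
force: [0.5, 0.2, -0.4]
opening: 0.528
grasp_force: 30.0
```

Request:
move_arm:
  increments:
    - {"xyz": [0,0,0],"roll": 0,"grip": 0}
    - {"xyz": [0,0,0],"roll": 0,"grip": 0}
    - {"xyz": [0,0,0],"roll": 0,"grip": 0}

```text
time_s: 25.2
position: [0.6378, -0.2989, 0.0809]
tcp_rot: [[0.929, -0.371, 0.004], [-0.371, -0.929, -0.002], [0.004, 0.001, -1.0]]
force: [1.1, -0.2, -1.1]
opening: 0.531
grasp_force: 30.0
```

Run:
```python
from h import *
gj(.056)
```

```text
t 25.2 at [ 0.6378 -0.2989  0.0809] a -21.77 tilt [ 0.0036 -0.0024] -> tool mm [-0.8 -0.1 24.9] roll 0.0006
```

Request:
move_arm:
  increments:
    - {"xyz": [0.5,0,5],"roll": 0,"grip": 0}
    - {"xyz": [0,0,5],"roll": 0,"grip": 0}
    - {"xyz": [0,0,5],"roll": 0,"grip": 0}
    - {"xyz": [0,0,4],"roll": 0,"grip": 0}
    - {"xyz": [0,0,0],"roll": 0,"grip": 0}

```text
time_s: 25.62
position: [0.6363, -0.2984, 0.058]
tcp_rot: [[0.928, -0.372, -0.001], [-0.372, -0.928, 0.001], [-0.002, -0.0, -1.0]]
force: [-0.3, 0.0, 0.3]
opening: 0.529
grasp_force: 30.0
```

Request:
move_arm:
  increments:
    - {"xyz": [0,0,2],"roll": 0,"grip": 0}
    - {"xyz": [0,0,2],"roll": 0,"grip": 0}
    - {"xyz": [0,0,1],"roll": 0,"grip": 0}
    - {"xyz": [0,0,0],"roll": 0,"grip": 0}
    - {"xyz": [0,0,0],"roll": 0,"grip": 0}

```text
time_s: 26.03
position: [0.6368, -0.2989, 0.0561]
tcp_rot: [[0.928, -0.372, 0.0], [-0.372, -0.928, -0.0], [0.0, 0.0, -1.0]]
force: [-2.9, 0.9, 7.2]
opening: 0.534
grasp_force: 30.0
```

Contact at the expected height; release, rise and check.

Request:
move_arm:
  increments:
    - {"xyz": [0,0,-1],"roll": 0,"grip": 0}
    - {"xyz": [0,0,0],"roll": 0,"grip": 100}
    - {"xyz": [0,0,0],"roll": 0,"grip": 100}
    - {"xyz": [0,0,0],"roll": 0,"grip": 100}
    - {"xyz": [0,0,0],"roll": 0,"grip": 100}

```text
time_s: 26.45
position: [0.6367, -0.2988, 0.0549]
tcp_rot: [[0.928, -0.372, -0.0], [-0.372, -0.928, 0.0], [-0.0, -0.0, -1.0]]
force: [0.7, -0.2, 0.0]
opening: 0.746
grasp_force: 0.0
```

Request:
move_arm:
  increments:
    - {"xyz": [0,0,-15],"roll": 0,"grip": 100}
    - {"xyz": [0,0,-35],"roll": 0,"grip": 100}
    - {"xyz": [0,0,-40],"roll": 0,"grip": 100}
    - {"xyz": [0,0,-30],"roll": 0,"grip": 100}
    - {"xyz": [0,0,-10],"roll": 0,"grip": 100}

```text
time_s: 26.87
position: [0.6396, -0.3006, 0.1913]
tcp_rot: [[0.928, -0.372, 0.009], [-0.371, -0.928, -0.006], [0.01, 0.002, -1.0]]
force: [1.0, 0.0, 0.8]
opening: 0.989
grasp_force: 0.0
```

Request:
move_arm:
  increments:
    - {"xyz": [0,0,0],"roll": 0,"grip": 100}
    - {"xyz": [0,0,0],"roll": 0,"grip": 100}
    - {"xyz": [0,0,0],"roll": 0,"grip": 100}

```text
time_s: 27.12
position: [0.6353, -0.2979, 0.1827]
tcp_rot: [[0.928, -0.372, -0.004], [-0.372, -0.928, 0.003], [-0.005, -0.001, -1.0]]
force: [-1.0, -0.2, -0.9]
opening: 0.999
grasp_force: 0.0
```

Run:
```python
from h import *
check(); snap('wrist','fin.png')
im,d,K,W=snap('top')
for l in ['thread_spool','dye_bottle','nail_tin']:
    for r in bot.spot_in(l,'top')[:1]: print(l,round(r['conf'],2),(W[:3,:3]@r['at']+W[:3,3]).round(3))
```

```text
(-10, -16) 57.9 (-10, 16) 58.0 (-3, 0) 58.2 (3, -16) 58.3 (3, 16) 58.3 (-27, 0) 56.5 
nail_tin 0.89 [ 0.736 -0.167  0.021]
```

View pics/fin.png

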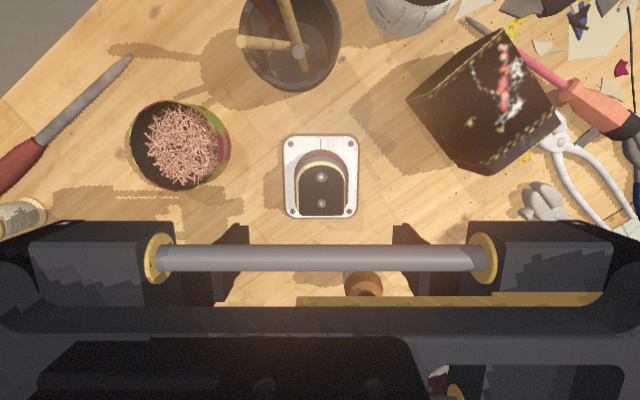

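The final picture shows the stack flat on the jig at about (321,178), with both pin tips visible through the black piece at (321,177) and (321,203). The tin at (180,145) and the bottle at (362,283) are still upright.

```bash
python3 -c "
from rig import bot
print(bot.hand_in())"
```

```text
the job is handed in; nothing more can be done
None
```

I stacked all four lifts on the jig in the order asked, released them and handed the job in at about 27 s. Each measured flat and at the right height after release. The tin and bottle were still standing in the last picture; the spool was hidden from view, so I couldn't recheck it.

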